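# Draw a mounting rail out through an inverter's service opening

### The job

A long aluminium mounting rail has been left lying inside the inverter housing and is longer than the service opening in the blue cover: work it out through the opening by sliding one end under the cover and tilting the other end up and out. Finish while holding it, about level and still, well clear (a hand's breadth) above the housing's cover with nothing but the gripper carrying it; do not put it down or let go, and leave the other things on the bench and on the cover where they are.

Things in the scene. Friction and masses are not known exactly. Their poses are not given: they have to be found in the camera images.
- housing: Inverter housing lying on its back, fixed: black body, flat blue cover, 260 mm (its x) by 440 mm (its y), 106 mm high. Origin: centre of its underside, on the bench; z up. Inside, one flat empty cavity, 220 mm (x) by 410 mm (y), centred; its dark floor lies 60 mm above the bench, 42 mm below the cover's underside. The cover is 4 mm thick.
- opening (a point): Centre of the only opening, level with the cover's upper face (106 mm above the bench); axes parallel to the housing's. The opening is a rectangle, 150 mm (x) by 175 mm (y), in the middle of the cover; the cover hides 117 mm of cavity beyond each of its y ends.
- rail: The rail to take out: straight grooved aluminium bar, 260 mm long (its y), 20 mm wide (x), 14 mm high (z), about 0.2 kg, even. Starts loose and flat on the cavity floor, within 10 degrees of the housing's y, its middle within 40 mm of the opening's middle, both ends hidden under the cover. Origin: centre of its underside.
- rail_a (a point): Centre of the rail's end face at its +y end, 7 mm above its underside.
- rail_b (a point): Centre of the rail's end face at its -y end, 7 mm above its underside.
- offcut: Bystander: 110 mm offcut of the same rail (20 wide, 14 high) on the bench between robot and housing. Origin: centre of underside.
- tape: Bystander: roll of red tape, 56 mm across, 18 mm high, on the cover's corner. Origin: centre of underside.
- hatch: Bystander: the opening's blue hatch plate, 165 x 190 x 4 mm, flat on the bench to the robot's left. Origin: centre of underside.
- driver: Bystander: screwdriver lying on the bench to the robot's right.
- spanner: Bystander: spanner lying on the bench to the robot's right.
- pliers: Bystander: pliers with blue grips, about 165 mm long, on the bench to the robot's left.
- partsbin: Bystander: red open bin, 90 x 120 x 50 mm, to the right. Origin: centre of underside.

How it is judged (in metres and radians):
On the way:
1. one end of the rail is up through the opening, above the cover, while the other is still below it (((z of rail_a in the frame of opening above 0.012 m and z of rail_b in the frame of opening below -0.012 m) or (z of rail_b in the frame of opening above 0.012 m and z of rail_a in the frame of opening below -0.012 m))), for 0.1 s.
At the end, for the whole second after the job is handed in: The gripper holds the rail still (under 30 mm/s), level within 20 degrees, both ends more than 50 mm above the cover's upper face, its middle within 250 mm of the opening's centre as seen from above, not touching the housing (z of each of rail_a, rail_b in the frame of opening above 0.05 m and horizontal distance between rail and opening below 0.25 m and angle between rail's own y axis and vertical between 1.22 and 1.92 rad and linear speed of rail below 0.03 m/s and contact force between the fingers and rail above 1 N and contact force between rail and housing below 0.1 N); the arm keeps its last pose, push and grip.
It fails at once if another thing on the bench or the cover is shifted by more than 30 mm (distance of any of offcut, tape, hatch, driver, spanner, pliers, partsbin from where it was at the start of the episode above 0.03 m).
It also fails if it takes over 38 s, if anything falls off the work surface, if the arm or the gripper's body presses on something with over 40 N, if the wrist force passes 120 N, or if a joint passes its speed limit or range.

### The arm

A 6-joint arm with a two-finger parallel gripper is mounted at the origin on the work surface. World frame = base frame: x ahead of the robot, y to its left, z up, the work surface at z = 0. Lengths are in mm, angles in degrees, forces in N, time in s.
With the tool pointing down it reaches from about 350 to 850 mm from the base axis. Payload 8.1 kg.
Tool frame: the origin (TCP) lies at the very end of the fingers, on their centre line; the grasp point (between the pads) lies r.tcp_to_grasp behind it (r.tcp_to_grasp is the distance from the TCP to the grasp point, in mm); z points along the fingers, y is the line along which they close (so a half turn about z gives the same grasp; the last joint's range is limited). The gripper opens to 85 mm and grips with 20 to 120 N. Pads are 22 mm wide; open, the fingers measure 114 mm over their backs; the gripper's body (76 mm by 85 mm) begins 54 mm behind the grasp point. The pads swing forward as they close: fully open they stand 13 mm farther back than shut.
Start: joints at [-69.294, 7.471, 85.268, -0, 87.261, -4.893], TCP at [259.269, -541.096, 231.292] pointing down, gripper open.
Joint ranges: [-169.43, 169.43], [-51.17, 129.36], [1.28, 143.12], [-76.62, 256.62], [0, 156.53], [-152.29, 152.29]. Speed limits (degrees/s): [136.94, 136.94, 159.86, 180, 180, 180].

### API

Orientations are given as [roll, pitch, yaw] about the fixed x, y, z axes, in that order (R = Rz(yaw) Ry(pitch) Rx(roll)).
In Python, from bench import r gives the robot as it stands.
- The arm moves only by the shell command python3 -m handwheel 'ROWS' [OPENING] [FORCE]. ROWS is JSON, a list of rows, each a list of 4 numbers: the shift along the tool's x, y, z in m, then the turn about the tool's z in degrees. A call has 1 to 10 rows; each row shifts and turns the commanded pose from where the row before left it, along the tool's axes as they then stand; what a row does not reach is not made up. A row lasts 1/10 s, in which the tool goes at most 50 mm and 8.59 degrees, less where a joint would pass 70% of its speed; a pose out of reach is approached as far as the arm can. A call is refused whole if a number of a shift passes 0.05 or a number of a turn 8.59, either way. A call with a gripper value outside its range is refused whole. OPENING is the finger opening in m, from 0 to 0.0854, set as the call begins (- or left out, the last holds). The fingers move at their own pace and stop on an object; FORCE is the grip in N (left out, the last holds). Time passes only in rows, so rows that do not move let the fingers close. It gives the time, the measured TCP pose, the force, the opening and the grip force at its end, in the units of the state.
- r.sense(): the state, without advancing time (a new reading comes with each control period).
- r.snapshot(name): name is "scene" or "top"; returns the picture (480x640x3 uint8, red, green, blue); there is no depth.
- r.camera_params(name): a dict with "fx", "fy", "cx", "cy" (pixels), "R" (3x3) and "t" (3): a world point X has camera coordinates R X + t. Camera axes: x right, y down, z forward; pixel columns grow to the right and rows downward; lengths in mm; the calibration is good to about 2 mm. A picture is of the moment at which its call begins. camera_params takes no time and is no camera call.
- r.hand_in(): hands the job in; it is judged then, once.
The state is a dict: "time": time; "joint_pos": joint angles; "qd": joint speeds; "joint_efforts": joint torques, N m; "tool_pos": TCP position; "tcp_rot": TCP orientation; "ft_force": force on the tool from outside, world axes, zero at the start; "wrist_torque": the same for the moment, N m; "finger_gap": finger opening in mm; "grip_force": force on a finger pad.
Only numpy, scipy, OpenCV 4.12 (cv2) and the standard library are available. Lean on these libraries where they do the work, as an engineer would, in place of code of your own. Each camera call takes 0.05 s, during which the arm holds its last target. There are 200 camera calls.

## Working session

There is one attempt and no reset: what is moved stays moved. The work goes in short steps, Python scripts to look and compute and a shell command to move; the robot and the scene stay as the last step left them, time stands still between calls to the robot, and variables do not carry over. Pictures are saved under pics/ and viewed, at most 10 in all, crops included, and the job is handed in when it is done.

```bash
mkdir -p pics
python3 - <<'E'
from bench import r
import cv2
for n in ("scene","top"):
    cv2.imwrite(f"pics/{n}0.png",r.snapshot(n)[:,:,::-1])
    print(n,r.camera_params(n))
print(r.sense(),r.tcp_to_grasp)
E
```

```text
scene {'fx': 536.6718234916555, 'fy': 536.6718234916555, 'cx': 315.1759800877948, 'cy': 245.4398005727556, 'R': array([[-0.67840934,  0.73458536,  0.01204596],
       [ 0.44101363,  0.42029195, -0.79300798],
       [-0.58759487, -0.53267159, -0.60909215]]), 't': array([ 412.35724705, -107.32733114, 1778.40239475])}
top {'fx': 558.7566040337464, 'fy': 558.7566040337464, 'cx': 324.88858755511814, 'cy': 247.6383888053108, 'R': array([[-0.0116324 , -0.99979857,  0.01635541],
       [-0.99186193,  0.00946306, -0.12696596],
       [ 0.12678562, -0.01769923, -0.99177222]]), 't': array([ -90.14110759,  554.91647233, 1492.76555272])}
{'time': 0.1, 'joint_pos': array([-6.92956927e+01,  7.51276691e+00,  8.53236626e+01,  1.45918578e-03,
        8.72604602e+01, -4.89303191e+00]), 'qd': array([ 0.01574489, -0.04765837, -0.17109813,  0.03828633,  0.01971764,
        0.03755427]), 'joint_efforts': array([ 9.03287528e-04, -5.70952892e+01, -5.01940119e+01, -1.79902395e-04,
        8.27124633e-03, -1.00628595e-04]), 'tool_pos': array([ 259.0801037 , -540.63466091,  230.32264702]), 'tcp_rot': array([-1.79903588e+02, -9.71635509e-03,  2.55972601e+01]), 'ft_force': array([-0.12693422, -0.000717  ,  0.09817886]), 'wrist_torque': array([-0.00085265,  0.02512426,  0.0684945 ]), 'grip_force': 0.0, 'finger_gap': 85.4482624388504} 18.700000000000003
```

View pics/scene0.png

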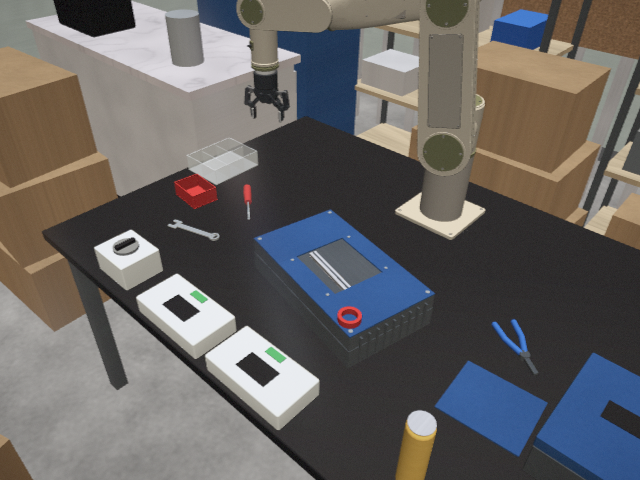

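View pics/top0.png

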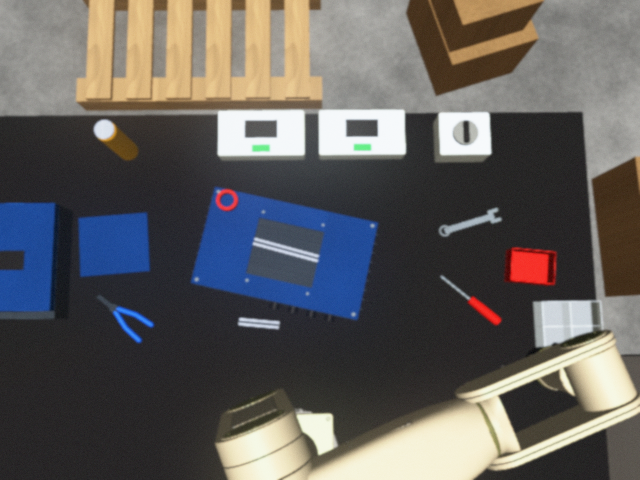

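The scene view shows the housing with the rail in the opening near (328,270) and the tape at (349,317). In the top view the cover spans about (192,188)–(378,320), the opening about (247,218)–(325,287), and the bright rail runs (254,240)–(318,258), with both ends hidden. The tape sits at the +y end (227,200), so I'll raise the -y end.

```bash
cat > h.py <<'E'
import numpy as np, cv2
from bench import r
def ray(name,uv,z):
    c=r.camera_params(name);uv=np.atleast_2d(uv).astype(float)
    R=np.array(c["R"]);t=np.array(c["t"]);o=-R.T@t
    d=np.c_[(uv[:,0]-c["cx"])/c["fx"],(uv[:,1]-c["cy"])/c["fy"],np.ones(len(uv))]@R
    return o+d*((z-o[2])/d[:,2])[:,None]
def cover(img):
    h=cv2.cvtColor(img,cv2.COLOR_RGB2HSV)
    m=cv2.inRange(h,(100,120,40),(125,255,255))
    cs,hi=cv2.findContours(m,cv2.RETR_CCOMP,cv2.CHAIN_APPROX_NONE)
    return h,m,cs,hi
E
cat > m.py <<'E'
from h import *
for n in ("top","scene"):
    img=r.snapshot(n);h,m,cs,hi=cover(img)
    ok=[i for i,c in enumerate(cs) if hi[0][i][3]>=0 and cv2.contourArea(c)>800]
    for i in ok:
        hole=cs[i];out=cs[hi[0][i][3]]
        for nm,c in (("opening",hole),("cover",out)):
            p=ray(n,c[:,0],106)[:,:2].astype(np.float32)
            (cx,cy),s,a=cv2.minAreaRect(p)
            print(n,nm,np.round([cx,cy,*s,a],1))
        mk=np.zeros(m.shape,np.uint8);cv2.drawContours(mk,[hole],-1,1,-1)
        mk=cv2.erode(mk,np.ones((3,3)))
        g=(h[:,:,2]>140)&(h[:,:,1]<90)&(mk>0)
        v,u=np.nonzero(g);p=ray(n,np.c_[u,v],74)[:,:2].astype(np.float32)
        print(n,"rail",len(u),[np.round(x,1) for x in cv2.minAreaRect(p)], "mean",p.mean(0),"dir",cv2.fitLine(p,cv2.DIST_L2,0,.01,.01).ravel())
E
python3 m.py
```

```text
top opening [534.6   9.7 183.9 152.8  76.9]
top cover [533.5   9.8 446.2 267.   76.9]
top rail 593 [array([545.2,   9.8]), array([178.5,  24. ]), np.float64(73.9)] mean [545.17224    9.651702] dir [2.7721736e-01 9.6080720e-01 5.4517242e+02 9.6517038e+00]
scene opening [532.6  10.6 180.6 153.3  77. ]
scene cover [532.1  10.3 444.5 263.8  76.8]
scene rail 319 [array([536.7, -19.4]), array([174.4,  25.8]), np.float64(74.6)] mean [535.5175   -17.106829] dir [ 2.7452946e-01  9.6157867e-01  5.3551746e+02 -1.7106855e+01]
```

```bash
python3 -m handwheel '[[0.0327,-0.0237,0,0],[0.0327,-0.0237,0,0],[0.0327,-0.0237,0,0],[0.0327,-0.0237,0,0],[0.0327,-0.0237,0,0],[0.0327,-0.0237,0,0],[0.0327,-0.0237,0,0],[0.0327,-0.0237,0,0],[0.0327,-0.0237,0,0],[0.0327,-0.0237,0,0]]' 0.05 20
python3 -m handwheel '[[0.0327,-0.0237,0,0],[0.0327,-0.0237,0,0],[0.0327,-0.0237,0,0],[0.0327,-0.0237,0,0],[0,0,0,-8.07],[0,0,0,-8.07],[0,0,0,-8.07],[0,0,0,-8.07],[0,0,0,-8.07],[0,0,0,-8.05]]'; python3 -m handwheel '[[0,0,0.01,0]]'
```

```text
time: 1.2
tool_pos: [452.2, -184.5, 231.3]
tcp_rot: [180.0, -0.0, 25.6]
ft_force: [0.8, -0.1, 0.1]
finger_gap: 50.1
grip_force: 0.0
time: 2.2
tool_pos: [528.6, -44.0, 231.1]
tcp_rot: [-180.0, 0.0, 74.3]
ft_force: [0.3, -0.0, -0.1]
finger_gap: 49.8
grip_force: 0.0
time: 2.3
tool_pos: [529.6, -44.2, 222.3]
tcp_rot: [179.9, -0.0, 74.1]
ft_force: [1.0, -0.3, -0.4]
finger_gap: 50.2
grip_force: 0.0
```

```bash
python3 -m handwheel '[[0,0,0.035,0],[0,0,0.035,0],[0,0,0.035,0],[0,0,0.025,0],[0,0,0.012,0],[0,0,0.010,0],[0,0,0,0]]'
python3 - <<'E'
from h import *
a=r.snapshot("top")[:,:,::-1];b=r.snapshot("scene")[:,:,::-1]
cv2.imwrite("pics/p1.png",np.hstack([cv2.resize(x,(400,400),interpolation=2) for x in (a[180:330,180:390],b[180:360,240:450])]))
E
```

```text
time: 3.0
tool_pos: [528.2, -44.0, 68.4]
tcp_rot: [-179.9, 0.0, 73.9]
ft_force: [-0.3, 0.5, -0.4]
finger_gap: 49.8
grip_force: 0.0
```

View pics/p1.png

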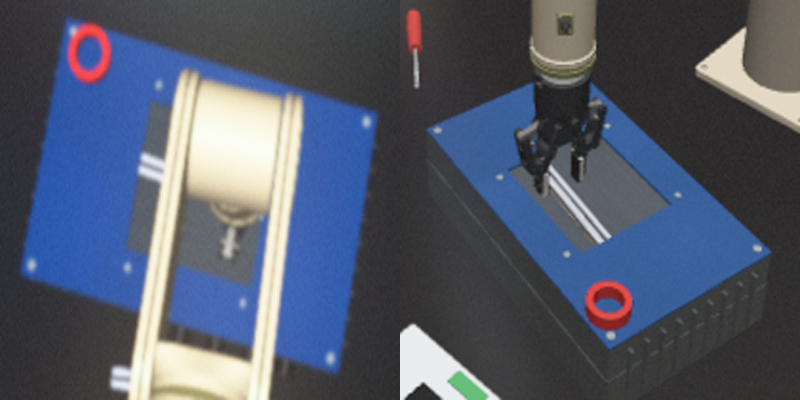

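The scene crop shows the fingers on either side of the rail, near (545,180), inside the opening. The top view is mostly blocked by the arm. Next I close the gripper.

```bash
python3 -m handwheel '[[0,0,0.002,0],[0,0,0.002,0],[0,0,0,0],[0,0,0,0],[0,0,0,0]]' 0 40; python3 -m handwheel '[[0.015,0,0,0],[0.015,0,0,0],[0,0,0,0]]'
```

```text
time: 3.6
tool_pos: [529.7, -44.2, 66.3]
tcp_rot: [179.9, -0.0, 74.0]
ft_force: [0.5, -0.2, 5.3]
finger_gap: 18.5
grip_force: 40.0
time: 3.9
tool_pos: [538.1, -14.1, 66.3]
tcp_rot: [179.9, -0.1, 74.0]
ft_force: [0.5, 3.8, 6.4]
finger_gap: 18.6
grip_force: 40.0
```

```bash
python3 -m handwheel '[[0.003,0,-0.002,0],[0.005,0,0,0],[0,0,0,0]]';  python3 -m handwheel '[[0.008,0,0,0],[0.008,0,0,0],[0,0,0,0]]'; python3 -m handwheel '[[0.008,0,0,0],[0.008,0,0,0],[0,0,0,0]]'
```

```text
time: 4.2
tool_pos: [538.8, -7.0, 66.8]
tcp_rot: [-179.9, 0.0, 74.0]
ft_force: [0.6, -0.0, -0.7]
finger_gap: 18.5
grip_force: 39.2
time: 4.5
tool_pos: [543.8, 8.9, 67.1]
tcp_rot: [-180.0, -0.0, 74.0]
ft_force: [0.5, -0.7, -0.8]
finger_gap: 18.8
grip_force: 39.2
time: 4.8
tool_pos: [546.7, 18.8, 66.6]
tcp_rot: [-179.9, 0.5, 74.0]
ft_force: [-6.4, -23.0, 1.4]
finger_gap: 18.7
grip_force: 39.6
```

Wall contact is clear: 23 N against the motion. That puts the rail's middle at opening y = +75 mm, so I'm gripping it about 63 mm from the middle, towards the -y end. I'll back off a little, then lift so the cover's edge pivots the rail.

```bash
python3 -m handwheel '[[-0.008,0,0,0],[-0.008,0,0,0],[-0.007,0,0,0]]' 0 25; python3 -m handwheel '[[0,0,-0.01,0],[0,0,-0.01,0],[0,0,-0.008,0],[0,0,-0.004,0],[0,0,-0.004,0],[0,0,0,0]]'; python3 -m handwheel '[[0,0,-0.004,0],[0,0,-0.004,0],[0,0,0,0]]'
python3 - <<'E'
from h import *
b=r.snapshot("scene")[:,:,::-1]
cv2.imwrite("pics/p2.png",cv2.resize(b[180:360,240:450],(700,600),interpolation=2))
E
```

```text
time: 5.1
tool_pos: [541.9, 1.0, 67.5]
tcp_rot: [180.0, -0.0, 74.0]
ft_force: [0.7, 1.1, 0.6]
finger_gap: 18.6
grip_force: 39.4
time: 5.7
tool_pos: [541.8, 1.4, 103.7]
tcp_rot: [180.0, -0.0, 74.0]
ft_force: [0.6, 0.8, -3.4]
finger_gap: 18.6
grip_force: 38.8
time: 6.0
tool_pos: [541.9, 1.1, 111.8]
tcp_rot: [180.0, 0.0, 74.0]
ft_force: [-0.5, 0.6, -3.3]
finger_gap: 18.9
grip_force: 38.2
```

View pics/p2.png

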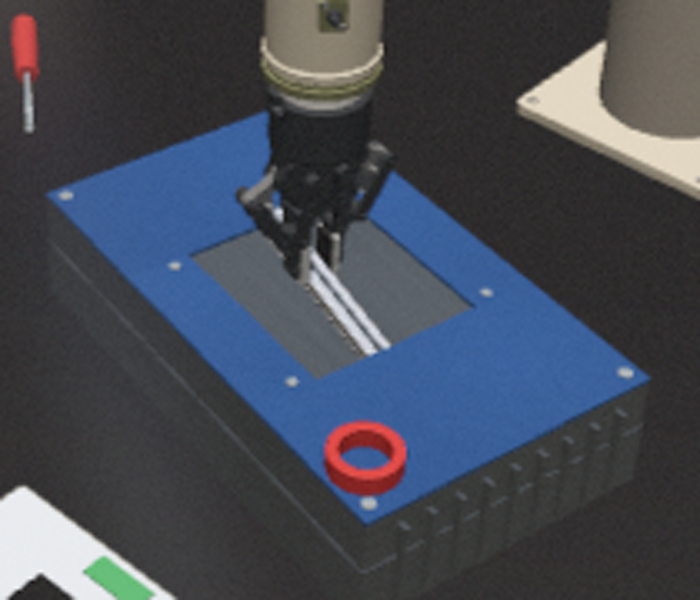

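The rail is tilting against the cover's +y edge: its raised end passes near (280,210) and the other end disappears under the cover at (378,350). I'll lift a bit more, grip harder, then draw it out along its own slope.

```bash
python3 -m handwheel '[[0,0,-0.003,0],[0,0,-0.002,0],[0,0,0,0]]'; python3 -m handwheel '[[0,0,0.001,0],[0,0,0,0]]' 0 110;  python3 -m handwheel '[[-0.012,0,-0.0024,0],[-0.015,0,-0.003,0],[-0.015,0,-0.003,0],[0,0,0,0]]'
python3 - <<'E'
from h import *
b=r.snapshot("scene")[:,:,::-1]
cv2.imwrite("pics/p3.png",cv2.resize(b[180:360,240:450],(700,600),interpolation=2))
E
```

```text
time: 6.35
tool_pos: [541.8, 1.1, 116.6]
tcp_rot: [180.0, 0.0, 74.0]
ft_force: [-1.3, 1.1, -3.1]
finger_gap: 18.5
grip_force: 37.9
time: 6.55
tool_pos: [541.9, 1.0, 115.3]
tcp_rot: [180.0, -0.0, 74.0]
ft_force: [-0.1, 0.9, -0.5]
finger_gap: 15.6
grip_force: 108.1
time: 6.95
tool_pos: [530.0, -41.9, 124.6]
tcp_rot: [179.9, 0.0, 73.9]
ft_force: [-0.1, 0.6, -1.3]
finger_gap: 16.2
grip_force: 108.1
```

View pics/p3.png

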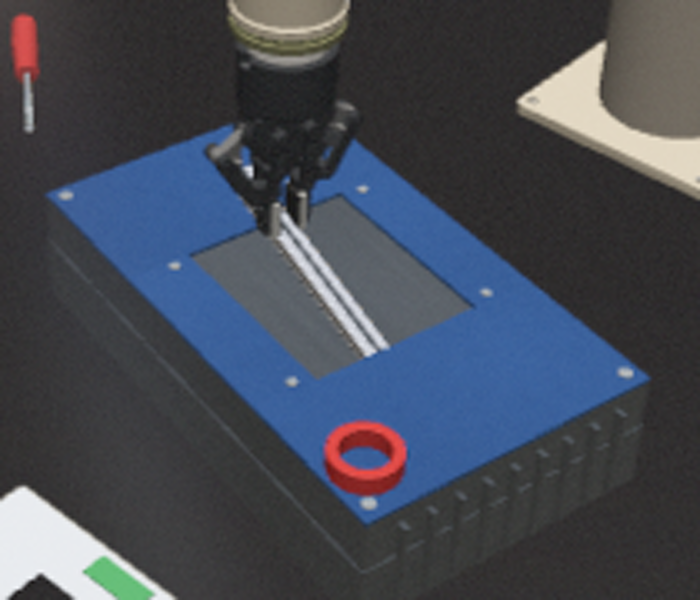

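The raised end is now clear over the -y rim near (245,175), and the rail still goes under the cover at (375,350). I'll keep pulling along the slope.

```bash
python3 -m handwheel '[[-0.015,0,-0.003,0],[-0.02,0,-0.004,0],[-0.02,0,-0.004,0],[-0.02,0,-0.004,0],[-0.005,0,-0.001,0],[0,0,0,0]]'
python3 - <<'E'
from h import *
b=r.snapshot("scene")[:,:,::-1]
cv2.imwrite("pics/p4.png",cv2.resize(b[180:360,240:450],(700,600),interpolation=2))
E
```

```text
time: 7.6
tool_pos: [508.0, -117.0, 140.0]
tcp_rot: [180.0, -0.0, 73.9]
ft_force: [0.6, -0.4, -1.1]
finger_gap: 15.8
grip_force: 108.1
```

View pics/p4.png

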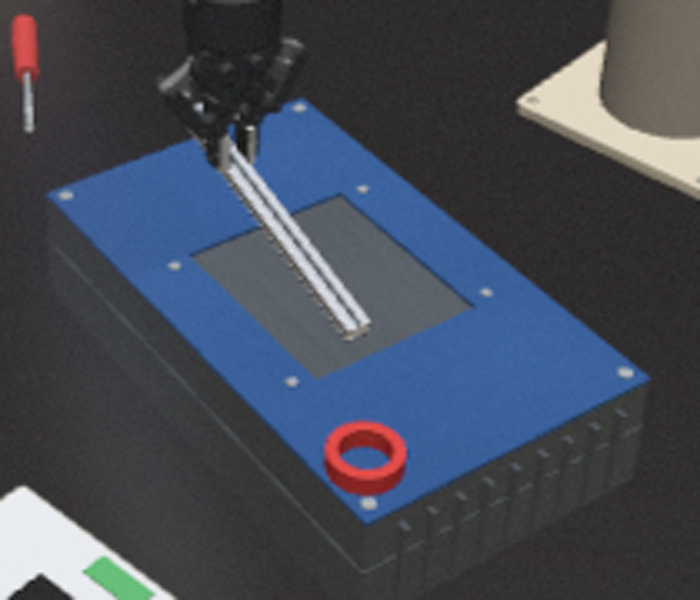

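The rail's low end (358,330) is now out from under the cover's +y edge, so I lift straight up.

```bash
python3 -m handwheel '[[0,0,-0.01,0],[0,0,-0.02,0],[0,0,-0.025,0],[0,0,-0.025,0],[0,0,-0.02,0],[0.01,0,-0.012,0],[0.01,0,-0.006,0],[0,0,0,0],[0,0,0,0]]'
python3 - <<'E'
from h import *
b=r.snapshot("scene")[:,:,::-1];a=r.snapshot("top")[:,:,::-1]
cv2.imwrite("pics/s5.png",b);cv2.imwrite("pics/t5.png",a)
cv2.imwrite("pics/p5.png",np.hstack([cv2.resize(x,(400,400),interpolation=2) for x in (a[180:330,180:390],b[150:330,240:450])]))
E
```

```text
time: 8.55
tool_pos: [513.3, -96.1, 256.5]
tcp_rot: [-179.9, 0.0, 74.1]
ft_force: [-0.8, -0.4, -0.6]
finger_gap: 15.7
grip_force: 108.2
```

View pics/p5.png

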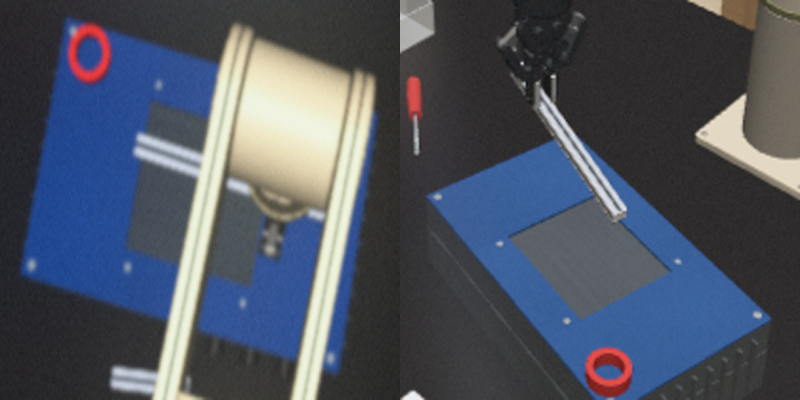

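The rail hangs free above the housing: its low end is at scene crop (617,213) and top crop (138,145), with the tape unmoved. I'll triangulate that end to get its height and tilt.

Run:
```python
from h import *
def P(n):
    c=r.camera_params(n);return np.array([[c["fx"],0,c["cx"]],[0,c["fy"],c["cy"]],[0,0,1]])@np.c_[c["R"],c["t"]]
X=cv2.triangulatePoints(P("top"),P("scene"),np.array([[252.5],[234.4]]),np.array([[353.9],[245.9]])).ravel();X=X[:3]/X[3]
s=r.sense();g=s["tool_pos"];d=X-g;print(X,g,np.hypot(*d[:2]),np.degrees(np.arctan2(-d[2],np.hypot(*d[:2]))),s["time"],s["grip_force"],s["qd"])
```

```text
[564.26312447  81.02981876 220.02223906] [512.96331206 -96.62184887 256.22815814] 184.91021000309152 11.078509087617707 8.65 108.15797170362202 [-0.49517508  0.00109374 -0.13475376  0.12626378  0.0519868  -0.01616803]
```

The low end is at z ≈ 213–220 mm, more than 100 mm above the cover. The tilt is 11–13°, and the 185 mm from grip to end is close to the expected 193 mm. The arm is still, so I hand in.

```bash
python3 -m handwheel '[[0,0,0,0],[0,0,0,0],[0,0,0,0]]'; python3 -c "
from bench import r
print(r.hand_in())"
```

```text
time: 8.95
tool_pos: [513.4, -97.1, 257.3]
tcp_rot: [-180.0, 0.0, 74.0]
ft_force: [0.3, -0.6, -2.1]
finger_gap: 16.3
grip_force: 108.2
the job is handed in; nothing more can be done
None
```

I worked the rail out through the opening and handed the job in at about 9 s, holding it still about 13° from level and over 100 mm above the cover; hand-in returned no verdict.

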